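# Load the free transport nest and close it with its cover plate

## Robot

A 6-joint arm with a two-finger parallel gripper is mounted at the origin on a cart in front of the work surface, level with it; the furniture and walls round the work are solid. World frame = base frame: x ahead of the robot, y to its left, z up, the work surface at z = 0. Lengths are in mm, angles in rad, forces in N, time in s.
With the tool pointing down it reaches from about 300 to 775 mm from the base axis. Payload 14.6 kg.
Tool frame: the origin (TCP) lies midway between the tips of the shut fingers; the grasp point (between the pads) lies 19 mm behind it; z points along the fingers, y is the line along which they close (so a half turn about z gives the same grasp; the last joint's range is limited). The gripper opens to 94 mm and grips with 3 to 60 N. Pads are 16 mm wide; open, the fingers measure 119 mm over their backs; the gripper's body (75 mm by 177 mm) begins 78 mm behind the grasp point.
Start: joints at [-1.323, 0.3, 1.521, -0, 1.321, -0.067], TCP at [170.287, -522.964, 205.446] pointing down, gripper open.
Joint ranges: [-3.03, 3.03], [-0.79, 2.21], [0.23, 2.52], [-1.04, 4.18], [0, 3.07], [-2.55, 2.55]. Speed limits (rad/s): [2.22, 2.22, 2.57, 3.14, 3.14, 3.14].

## Interface

Orientations are given as [roll, pitch, yaw] about the fixed x, y, z axes, in that order (R = Rz(yaw) Ry(pitch) Rx(roll)).
In Python, from cell import manip, camera gives the robot as it stands.
- The arm moves only by the tool move_arm, never from a script. Its arguments are lists of equal length, an entry for each row: "dp": the shift along the world's x, y, z in mm, a list of three; "rotation": the turn, a rotation vector about the world's x, y, z in rad, a list of three; "hand": the opening, from 0 (shut) to 1 (fully open). A call has 1 to 10 rows; each row shifts and turns the commanded pose from where the row before left it; what a row does not reach is not made up. A row lasts 1/8 s, in which the tool goes at most 62.5 mm and 10.7 degrees, less where a joint would pass 70% of its speed; a pose out of reach is approached as far as the arm can. A call with a gripper value outside its range is refused whole. The fingers move at their own pace and stop on an object; "newtons" is the grip in N (left out, the last holds). Time passes only in rows, so rows that do not move let the fingers close. It gives the time, the measured TCP pose, the force, the opening and the grip force at its end, in the units of the state.
- manip.read_state(): the state, without advancing time (a new reading comes with each control period).
- camera(name): name is "scene" or "top"; returns a dict with "image" (420x560x3 uint8, red, green, blue), "fx", "fy", "cx", "cy" (pixels), "k1" (the pictures are not rectified: a ray, as slopes to the right and down, at radius r is drawn at 1 + k1 r^2 times it, then the intrinsics apply), "R" (3x3) and "t" (3): a world point X has camera coordinates R X + t. Camera axes: x right, y down, z forward; pixel columns grow to the right and rows downward; lengths in mm; the calibration is good to about 2 mm. A picture is of the moment at which its call begins. There is no depth.
- manip.sign_off(): hands the job in; it is judged then, once.
The state is a dict: "clock": time; "joints": joint angles; "qd": joint speeds; "effort": joint torques, N m; "eef_pos": TCP position; "eef_rot": TCP orientation; "wrist_force": force on the tool from outside, world axes, zero at the start; "moment": the same for the moment, N m; "finger_gap": finger opening in mm; "finger_force": force on a finger pad.
Only numpy, scipy, OpenCV 4.12 (cv2) and the standard library are available. Lean on these libraries where they do the work, as an engineer would, in place of code of your own. Each camera call takes 0.05 s, during which the arm holds its last target. There are 200 camera calls.

## Task

Two identical slide-transport nests are fixed on the worktop and one of them is already taken by a small carton. Lay the long slide box flat in the well of the nest that is free, then put the cover plate over it so that both dowel pins stand through the plate's holes and the plate rests flat on the two posts. Leave the carton in its nest, and the timer and the sample cup where they stand.

Things in the scene. Friction and masses are not known exactly. Their poses are not given: they have to be found in the camera images.
- nest_a: One of two identical fixed white nests, 170 (x) x 74 (y) mm, same yaw, side by side about 170 mm apart; either may be left, either may be the taken one. Origin: centre of the underside, z up. Well in the middle 100 (x) x 52 (y) mm inside, floor at z = 4, wall top at z = 14 mm, walls 5 mm thick. Posts at x = +68 and -68 mm, y = 0: see nest_b.
- nest_b: Identical to nest_a. The posts (both nests) are 18 mm thick with a flat top at z = 42 mm, from which a steel dowel pin, 10 mm thick, rises to z = 62 mm; its last 8 mm taper to 4 mm. A plate fully home has its underside at z = 42 mm.
- carton: White carton of cover slips, 42 (x) x 60 (y) x 30 (z) mm, origin at the centre of its underside. It lies in the well of one of the two nests, which is the taken one. To be left there.
- slide_box: Closed blue slide box, 40 (x) x 90 (y) x 32 (z) mm, about 0.1 kg; origin: centre of the underside. Starts flat on the worktop at the left. In a well its y lies along the nest's x, either way round, 5 mm to spare at each end, 6 mm at each side. Its upper 22 mm then stand above the walls: grip it across its 40 mm by the upper half.
- cover_plate: Flat aluminium plate, 165 (x) x 62 (y) x 6 (z) mm, about 0.22 kg; origin: centre of the underside. Through holes 12.5 mm wide at x = +68 and -68 mm, y = 0; fits either way round. Black bar handle on top, 80 (x) x 14 (y) mm, z = 26 to 42 mm, on two posts: pinch it across its 14 mm. Starts on the drainer at the right, 1 mm below worktop level.
- timer: Bystander: small white timer, 60 x 68 x 24 mm, near the front edge of the worktop at the right. Origin at the centre of its underside.
- sample_cup: Bystander: sample cup with a screw lid, 66 mm across, 68 mm tall, on the drainer. Origin at the centre of its underside.
Mind the look-alikes: they are no part of the job. What is shaped like the slide_box but green is not meant.

How it is judged:
By the outcome, as a careful person would: the job done as asked, in the order asked, and still so for the second after the job is handed in, with the robot touching nothing.
It also fails if it takes over 64 s, if anything falls off the work surface, if the arm or the gripper's body presses on something with over 40 N, if the wrist force passes 120 N, or if a joint passes its speed limit or range.

## Working session

There is one attempt and no reset: what is moved stays moved. The work goes in short steps, Python scripts to look and compute and a tool call to move; the robot and the scene stay as the last step left them, time stands still between calls to the robot, and variables do not carry over. Pictures are saved under pics/ and viewed, at most 10 in all, crops included, and the job is handed in when it is done.

Besides the shell and the picture viewer there is one more tool, called after "Emit:" as a command line: name --argument value ..., lists and objects as JSON in quotes. move_arm: Moves the arm, as the interface text tells. Its arguments: {"type":"object","properties":{"dp":{"type":"array","items":{"type":"array","items":{"type":"number"}}},"rotation":{"type":"array","items":{"type":"array","items":{"type":"number"}}},"hand":{"type":"array","items":{"type":"number"}},"newtons":{"type":"number"}},"required":["dp","rotation","hand"]}

```bash
mkdir -p pics; cat > h.py <<'E'
import numpy as np, cv2
from cell import manip, camera
def snap(n,f):
    c=camera(n); cv2.imwrite('pics/'+f,c['image'][:,:,::-1]); return c
def pix(c,X):
    p=np.asarray(c['R'])@np.asarray(X,float)+np.asarray(c['t']); s=p[:2]/p[2]; s=s*(1+c['k1']*(s@s))
    return np.array([c['fx']*s[0]+c['cx'],c['fy']*s[1]+c['cy']])
def world(c,uv,z):
    d=np.array([(uv[0]-c['cx'])/c['fx'],(uv[1]-c['cy'])/c['fy']]); s=d.copy()
    for _ in range(20): s=d/(1+c['k1']*(s@s))
    R=np.asarray(c['R']);t=np.asarray(c['t']); o=-R.T@t; r=R.T@np.array([s[0],s[1],1])
    return o+r*(z-o[2])/r[2]
def crop(c,f,u0,v0,w,h,k):
    im=c['image'][v0:v0+h,u0:u0+w,::-1]; cv2.imwrite('pics/'+f,cv2.resize(im,None,fx=k,fy=k,interpolation=cv2.INTER_CUBIC))
E
python3 - <<'E'
from h import *
import pickle
a=snap('scene','s0.png');b=snap('top','t0.png')
pickle.dump((a,b),open('c0.pkl','wb'))
for c in(a,b): print(c['fx'],c['k1'],-np.array(c['R']).T@np.array(c['t']),np.round(c['R'],2).tolist())
print(manip.read_state())
E
```

```text
483.0755641191273 -0.1372879172637143 [-757.63451733  756.08720525  823.71508278] [[-0.49, -0.87, -0.02], [-0.39, 0.25, -0.89], [0.78, -0.43, -0.46]]
393.61439352010325 -0.07781839474258626 [ 283.86124671   44.8416998  1170.96655507] [[-0.0, -1.0, -0.03], [-0.98, 0.01, -0.19], [0.19, 0.02, -0.98]]
{'clock': 0.1, 'joints': array([-1.32259542e+00,  3.00398964e-01,  1.52152723e+00, -6.66542833e-06,
        1.32069354e+00, -6.66073677e-02]), 'qd': array([-5.13389903e-04, -6.73790857e-04, -1.58283447e-03, -1.34301582e-03,
       -3.01000454e-04, -3.15025191e-05]), 'effort': array([ 1.83628421e-03, -5.32640791e+01, -3.53283477e+01,  7.08981883e-02,
        2.34522385e-02, -4.65933510e-05]), 'eef_pos': array([ 170.2319598 , -522.74241974,  204.94867719]), 'eef_rot': array([-3.14056742e+00, -6.19186667e-05,  3.14809900e-01]), 'wrist_force': array([-0.43434378,  0.07230097,  0.24947504]), 'moment': array([-0.00561934, -0.00670284,  0.00441433]), 'finger_force': 0.0, 'finger_gap': 93.93169329573364}
```

View pics/s0.png

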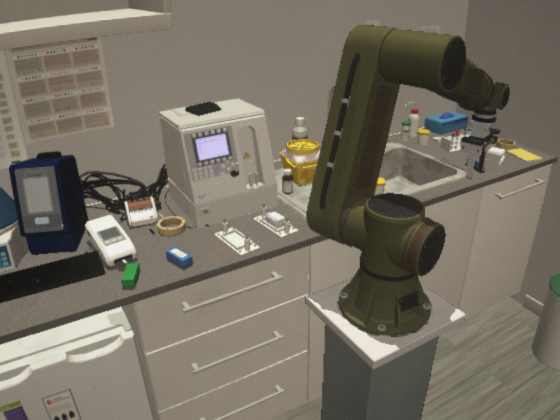

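View pics/t0.png

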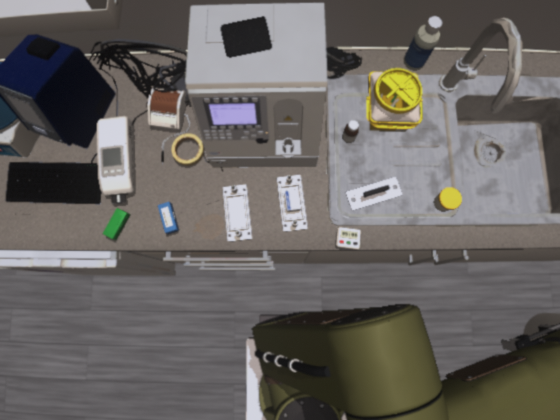

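Top view: the blue box is at (167,218) and the green look-alike at (116,224), so I choose the blue one. The blue box and case in the background are bigger and off the worktop. The free nest is at (237,212), the taken one at (292,203). The plate is at (374,193), the timer at (349,238) and the cup at (450,199). Next are close crops.

```bash
python3 - <<'E'
from h import *
import pickle
a,b=pickle.load(open('c0.pkl','rb'))
crop(b,'c1.png',150,175,115,75,6.9); crop(b,'c2.png',330,160,100,75,8)
E
```

```text
(no output)
```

View pics/c1.png

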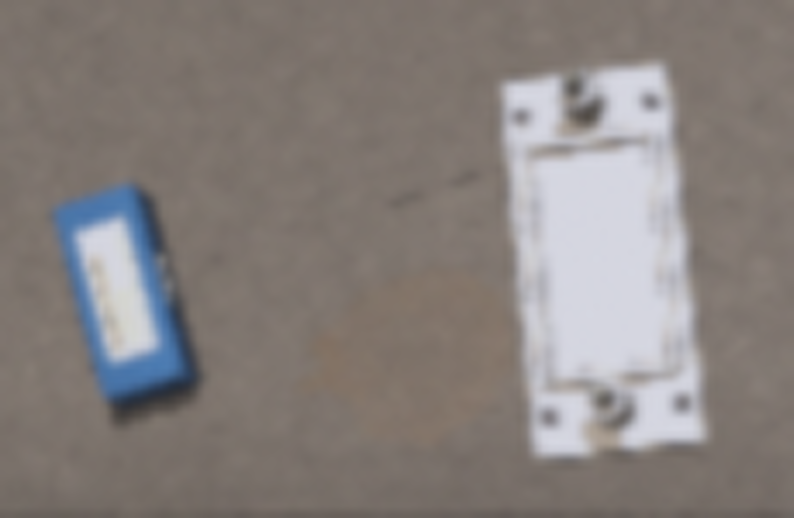

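View pics/c2.png

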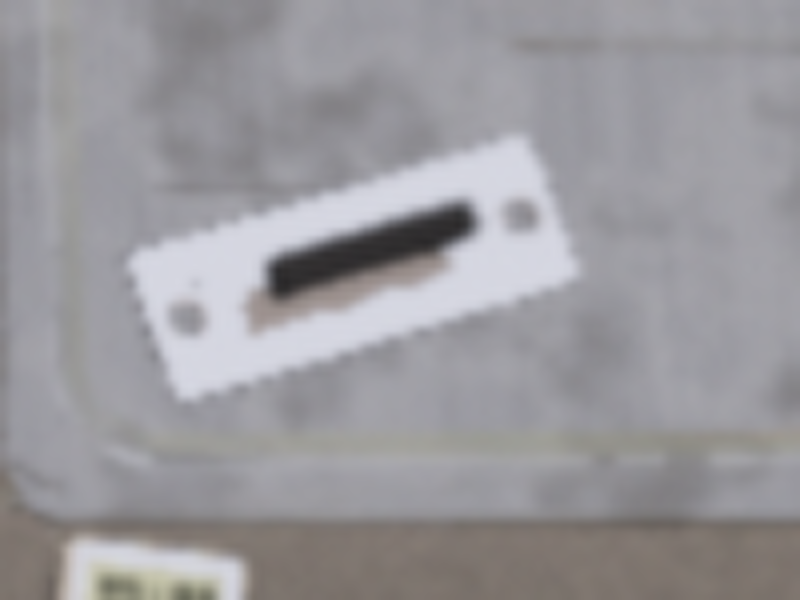

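The crops confirm the blue box and the empty nest, whose pin tips are near crop (573,87) and (603,400). The plate's holes are at crop (187,318) and (521,215). Next I compute positions.

```bash
python3 - <<'E'
from h import *
import pickle
a,b=pickle.load(open('c0.pkl','rb'))
def W(ps,u0,v0,k,z): return np.array([world(b,(u0+(x+.5)/k-.5,v0+(y+.5)/k-.5),z) for x,y in ps])[:,:2]
def rep(n,w): 
    (c,s,an)=cv2.minAreaRect(w.astype(np.float32)) if len(w)>2 else (w.mean(0),np.linalg.norm(w[0]-w[1]),0)
    d=(w[0]-w[3]+w[1]-w[2]) if len(w)>2 else w[0]-w[1]
    e=(w[0]-w[1]+w[3]-w[2]) if len(w)>2 else d
    print(n,np.round(w.mean(0),1),np.round(s,1),'dirdown',round(np.degrees(np.arctan2(d[1],d[0])),1),'dirright',round(np.degrees(np.arctan2(e[1],e[0])),1))
f=(150,175,6.9);g=(330,160,8)
rep('box',W([(57,213),(130,188),(180,386),(108,401)],*f,32))
rep('label',W([(75,235),(122,215),(160,350),(112,363)],*f,32))
rep('nest',W([(502,82),(664,65),(707,440),(535,458)],*f,4))
rep('wellfloor',W([(530,152),(655,142),(675,372),(548,385)],*f,9))
rep('pins',W([(573,87),(603,400)],*f,62))
rep('plate',W([(130,255),(524,135),(578,270),(185,402)],*g,5))
rep('holes',W([(521,215),(187,318)],*g,5))
rep('handle',W([(268,262),(470,203),(478,232),(275,298)],*g,41))
print(W([(573,87),(603,400)],*f,62))
E
```

```text
box [496.9 398.6] [91.1 33.6] dirdown 17.4 dirright 105.3
label [499.5 399.3] [62.8 22.1] dirdown 18.7 dirright 109.2
nest [517.7 192.4] [170.5  75.2] dirdown 6.7 dirright 95.7
wellfloor [515.3 191.6] [104.6  55.5] dirdown 5.6 dirright 94.9
pins [513.3 191. ] 134.7 dirdown 6.4 dirright 6.4
plate [ 574.9 -225.6] [ 60.3 160.6] dirdown 18.0 dirright 107.6
holes [ 574.3 -225.3] 135.7 dirdown -73.0 dirright -73.0
handle [ 572.  -224.1] [13.6 81.7] dirdown 9.8 dirright 107.0
[[580.25996305 198.53516269]
 [446.39446392 183.4087876 ]]
```

Emit:
move_arm --dp '[[20,57,0],[20,57,0],[20,57,0],[20,57,0],[20,57,0],[20,57,0],[20,57,0],[20,57,0],[20,57,0],[20,57,0]]' --rotation '[[0,0,0],[0,0,0],[0,0,0],[0,0,0],[0,0,0],[0,0,0],[0,0,0],[0,0,0],[0,0,0],[0,0,0]]' --hand '[1,1,1,1,1,1,1,1,1,1]'

```text
clock: 1.35
eef_pos: [370.5, 49.2, 205.6]
eef_rot: [3.141, -0.001, 0.315]
wrist_force: [1.3, -1.1, 0.4]
finger_gap: 94.1
finger_force: 0.0
```

Emit:
move_arm --dp '[[18,50,0],[18,50,0],[18,50,0],[18,50,0],[18,50,0],[18,50,-30],[20,49,-40],[0,0,-25],[0,0,0],[0,0,0]]' --rotation '[[0,0,0],[0,0,0],[0,0,0],[0,0,0],[0,0,0],[0,0,0],[0,0,0],[0,0,0],[0,0,0],[0,0,0]]' --hand '[1,1,1,1,1,1,1,1,1,1]'

```text
clock: 2.6
eef_pos: [497.5, 393.1, 114.2]
eef_rot: [-3.141, -0.001, 0.314]
wrist_force: [0.6, -0.8, -0.5]
finger_gap: 93.8
finger_force: 0.0
```

```bash
python3 - <<'E'
from h import *
a=camera('scene'); b=camera('top'); s=manip.read_state(); print(s['eef_pos'],s['joints'])
p=s['eef_pos']
pa=pix(a,[498,398,32]);print(pa,pix(a,p),pix(b,p))
u,v=int(pa[0])-40,int(pa[1])-42
A=cv2.resize(a['image'][v:v+75,u:u+75],None,fx=5,fy=5,interpolation=2)
B=cv2.resize(b['image'][175:250,130:205],None,fx=5,fy=5,interpolation=2)
print(u,v); cv2.imwrite('pics/c3.png',np.hstack([A,B])[:,:,::-1])
E
```

```text
[497.70821718 393.15422791 114.64701969] [ 6.10839675e-01  5.65315367e-01  1.36103675e+00 -1.74760694e-05
  1.21268035e+00  1.86735646e+00]
[179.50818631 252.51541415] [177.90887923 229.01819983] [159.9050069  211.78716535]
139 210
```

View pics/c3.png

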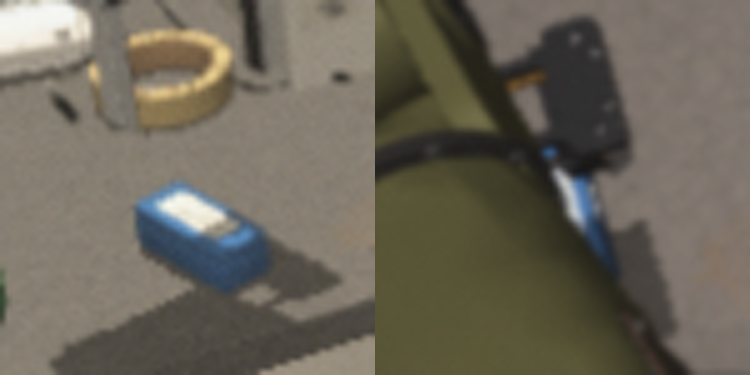

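```bash
python3 - <<'E'
from h import *
a=camera('scene'); s=manip.read_state(); p=s['eef_pos']
y=np.array([np.sin(s['eef_rot'][2]),-np.cos(s['eef_rot'][2]),0])
for k in(-47,47): print('tip crop',(pix(a,p+k*y)-[139,210])*5)
w=np.array([world(a,(139+(x+.5)/5-.5,210+(v+.5)/5-.5),32)[:2] for x,v in [(137,209),(180,183),(269,236),(228,262)]])
print(w,w.mean(0),cv2.minAreaRect(w.astype(np.float32)),p,s['eef_rot'])
l=(w[1]+w[2]-w[0]-w[3]);m=w[2]+w[3]-w[0]-w[1];print(np.degrees(np.arctan2(l[1],l[0])),np.degrees(np.arctan2(m[1],m[0])))
E
```

```text
tip crop [132.08366563 124.99470218]
tip crop [254.82015079  66.83314135]
[[526.68530139 432.58458704]
 [542.4437609  398.48390685]
 [453.52761516 372.26749722]
 [439.14833855 404.37470736]] [490.451254   401.92767462] ((490.796142578125, 401.4293212890625), (96.5094223022461, 37.290504455566406), 17.862197875976562) [497.64443338 393.16994078 114.4947953 ] [-3.14090189e+00 -2.31534366e-03  3.14323688e-01]
-65.52504038926139 -162.85782076503608
```

Emit:
move_arm --dp '[[-2,6,-20],[0,0,-30],[0,0,-30],[0,0,-18],[0,0,0],[0,0,0],[0,0,0],[0,0,0],[0,0,0],[0,0,0]]' --rotation '[[0,0,0],[0,0,0],[0,0,0],[0,0,0],[0,0,0],[0,0,0],[0,0,0],[0,0,0],[0,0,0],[0,0,0]]' --hand '[1,1,1,1,1,0.3,0.3,0.3,0.3,0.3]' --newtons 15

```text
clock: 4.0
eef_pos: [495.1, 399.2, 14.9]
eef_rot: [-3.142, -0.0, 0.315]
wrist_force: [-0.3, -1.6, -0.2]
finger_gap: 46.9
finger_force: 0.0
```

Emit:
move_arm --dp '[[0,0,0],[0,0,0],[0,0,0],[0,0,25],[0,0,30],[0,0,35],[0,0,0],[0,0,0]]' --rotation '[[0,0,0],[0,0,0],[0,0,0],[0,0,0],[0,0,0],[0,0,0],[0,0,0],[0,0,0]]' --hand '[0.3,0.3,0.3,0.3,0.3,0.3,0.3,0.3]'

```text
clock: 5.0
eef_pos: [494.7, 398.9, 103.7]
eef_rot: [3.141, 0.001, 0.315]
wrist_force: [-1.4, -0.1, -1.5]
finger_gap: 38.0
finger_force: 15.0
```

Emit:
move_arm --dp '[[4,-40,0],[4,-40,0],[4,-45,0],[5,-45,0],[4,-37,0],[0,0,0],[0,0,0]]' --rotation '[[0,0,-0.04],[0,0,-0.04],[0,0,-0.04],[0,0,-0.04],[0,0,-0.05],[0,0,0],[0,0,0]]' --hand '[0.3,0.3,0.3,0.3,0.3,0.3,0.3]'

```text
clock: 5.88
eef_pos: [515.8, 192.6, 104.0]
eef_rot: [3.142, 0.001, 0.105]
wrist_force: [0.5, -0.3, -0.3]
finger_gap: 37.7
finger_force: 15.0
```

```bash
python3 - <<'E'
from h import *
import pickle
a=camera('scene'); b=camera('top'); s=manip.read_state(); print(s['eef_pos'],s['eef_rot'])
pickle.dump((a,b,s),open('c1.pkl','wb'))
p=pix(a,[516,192,50]);q=pix(b,[516,192,50]);print(p,q)
A=cv2.resize(a['image'][195:275,205:285],None,fx=5,fy=5,interpolation=2)
B=cv2.resize(b['image'][170:250,195:275],None,fx=5,fy=5,interpolation=2)
cv2.imwrite('pics/c4.png',np.hstack([A,B])[:,:,::-1])
E
```

```text
[515.80275601 193.08849824 104.24607762] [3.14157897e+00 7.69289840e-04 1.06247129e-01]
[236.13951542 227.94924912] [234.94338123 209.5291505 ]
```

View pics/c4.png

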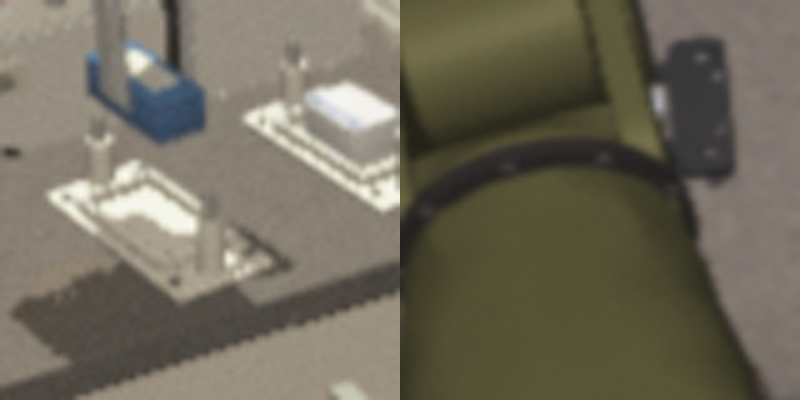

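Scene crop: the box is held level above the free nest, and the carton is untouched at the right. The pin tips are at crop (98,122) and (209,198), the box's lower corners at (90,92), (163,143) and (204,128).

```bash
python3 - <<'E'
from h import *
import pickle
a,b,s=pickle.load(open('c1.pkl','rb'))
f=lambda x,y,z: world(a,(205+(x+.5)/5-.5,195+(y+.5)/5-.5),z)[:2]
L,F,R=f(90,92,89),f(163,143,89),f(204,128,89); print('box',L,F,R,'c',(L+R)/2,np.linalg.norm(L-F),np.linalg.norm(F-R))
L,F,R=f(88,57,121),f(162,104,121),f(204,87,121); print('boxtop c',(L+R)/2,np.linalg.norm(L-F),np.linalg.norm(F-R))
P,Q=f(98,122,62),f(209,198,62); print('pins',P,Q,(P+Q)/2,np.linalg.norm(P-Q))
L,F,R=f(48,195,2),f(178,300,2),f(290,265,2); print('nest',(L+R)/2,np.linalg.norm(L-F),np.linalg.norm(F-R))
th=np.radians(6.1);ex=np.array([np.cos(th),np.sin(th)]);ey=np.array([-ex[1],ex[0]])
inv=lambda X:(pix(a,X)-[205,195])*5
for c in[(516,192),(514,191)]:
  for k in(68,-68): print('pred pin',inv([*(np.array(c)+k*ex),62]))
for o in(0,5,-5):
  c=np.array([515.8,193])+o*ex
  print('pred box',o,[np.round(inv([*(c+i*45*ex+j*20*ey),89.3])) for i,j in((1,1),(-1,1),(-1,-1))])
E
```

```text
box [567.54361538 214.47882203] [477.96481539 204.05061683] [482.03831646 172.76940227] c [524.79096592 193.62411215] 90.18375059060683 31.54532921604596
boxtop c [516.60332122 196.01518929] 86.37923296771442 33.53388671830817
pins [573.24258456 208.13177382] [442.3883989  190.73526468] [507.81549173 199.43351925] 132.00551668735514
nest [515.22373079 189.75208321] 168.65855614181166 80.9361641052558
pred pin [101.61403501 110.54602323]
pred pin [211.10522329 189.50338011]
pred pin [104.1908578  111.35249281]
pred pin [213.93598328 190.42106571]
pred box 0 [array([89., 96.]), array([161., 148.]), array([214., 129.])]
pred box 5 [array([85., 93.]), array([157., 145.]), array([210., 126.])]
pred box -5 [array([93., 99.]), array([166., 151.]), array([219., 132.])]
```

Emit:
move_arm --dp '[[-2,-2,-15],[0,0,-25],[0,0,-20],[0,0,-10],[0,0,0]]' --rotation '[[0,0,0],[0,0,0],[0,0,0],[0,0,0],[0,0,0]]' --hand '[0.3,0.3,0.3,0.3,0.3]'

```text
clock: 6.6
eef_pos: [513.7, 190.3, 34.0]
eef_rot: [3.141, 0.001, 0.105]
wrist_force: [0.3, -0.1, 0.1]
finger_gap: 38.1
finger_force: 15.0
```

Emit:
move_arm --dp '[[0,0,-5],[0,0,-5],[0,0,-3],[0,0,0]]' --rotation '[[0,0,0],[0,0,0],[0,0,0],[0,0,0]]' --hand '[0.3,0.3,0.3,0.3]'

```text
clock: 7.1
eef_pos: [514.0, 190.2, 21.6]
eef_rot: [3.142, 0.0, 0.105]
wrist_force: [0.7, -1.0, -0.9]
finger_gap: 37.6
finger_force: 15.0
```

Emit:
move_arm --dp '[[0,0,-2],[0,0,-1],[0,0,0]]' --rotation '[[0,0,0],[0,0,0],[0,0,0]]' --hand '[0.3,0.3,0.3]'

```text
clock: 7.48
eef_pos: [514.2, 190.2, 18.8]
eef_rot: [-3.142, -0.0, 0.105]
wrist_force: [-0.4, 0.4, -0.8]
finger_gap: 38.1
finger_force: 15.0
```

Emit:
move_arm --dp '[[0,0,0],[0,0,0],[0,0,0],[0,0,0],[0,0,20],[0,0,40],[0,0,60],[0,0,60],[0,0,0]]' --rotation '[[0,0,0],[0,0,0],[0,0,0],[0,0,0],[0,0,0],[0,0,0],[0,0,0],[0,0,0],[0,0,0]]' --hand '[0.8,0.8,0.8,0.8,0.8,0.8,0.8,0.8,0.8]'

```text
clock: 8.6
eef_pos: [515.7, 190.7, 203.4]
eef_rot: [-3.14, -0.008, 0.105]
wrist_force: [0.2, 0.3, -0.3]
finger_gap: 75.2
finger_force: 0.0
```

Emit:
move_arm --dp '[[-15,-42,0],[-15,-42,0],[-15,-42,0],[-15,-42,0],[-15,-42,0],[26,-42,0],[27,-42,0],[27,-42,0],[27,-40,0],[26,-40,0]]' --rotation '[[0,0,0.176],[0,0,0.176],[0,0,0.176],[0,0,0.176],[0,0,0.176],[0,0,0.176],[0,0,0.176],[0,0,0.176],[0,0,0.176],[0,0,0.176]]' --hand '[0.6,0.6,0.6,0.6,0.6,0.6,0.6,0.6,0.6,0.6]'

```text
clock: 9.85
eef_pos: [572.5, -227.1, 197.2]
eef_rot: [-3.14, -0.001, 1.87]
wrist_force: [-0.4, 0.1, 0.9]
finger_gap: 56.0
finger_force: 0.0
```

```bash
python3 - <<'E'
from h import *
import pickle
a=camera('scene'); b=camera('top'); s=manip.read_state(); print(s['eef_pos'],s['eef_rot'],s['joints'])
pickle.dump((a,b,s),open('c2.pkl','wb'))
p=pix(a,[574,-225,30]);q=pix(b,[515,191,20]);print(p,q)
u,v=int(p[0])-40,int(p[1])-40;print(u,v)
A=cv2.resize(a['image'][v:v+80,u:u+80],None,fx=5,fy=5,interpolation=2)
B=cv2.resize(b['image'][170:250,195:275],None,fx=5,fy=5,interpolation=2)
cv2.imwrite('pics/c5.png',np.hstack([A,B])[:,:,::-1])
E
```

```text
[ 572.63169929 -228.73608694  196.04569727] [-3.13932741e+00 -1.56145693e-03  1.86774321e+00] [-4.39259832e-01  4.58258571e-01  1.32642203e+00 -3.72271443e-04
  1.35963915e+00 -7.36129960e-01]
[329.3453419 197.5067047] [236.54120445 211.87797463]
289 157
```

View pics/c5.png

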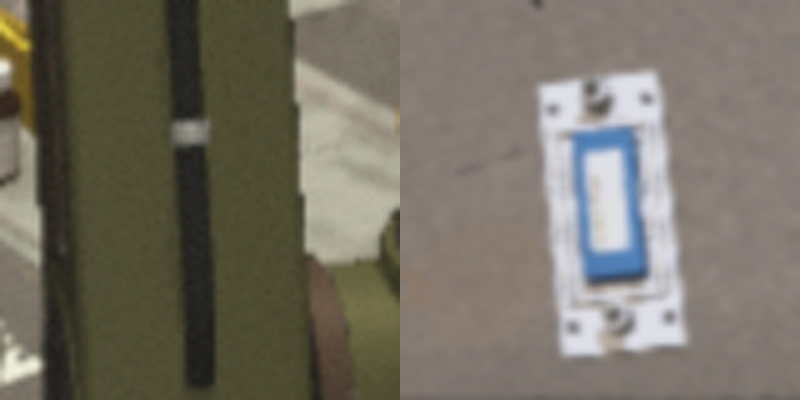

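The right crop shows the blue box flat inside the well, and the plate is hidden behind the arm. I go down on the handle with the earlier estimate.

Emit:
move_arm --dp '[[1,4,-30],[0,0,-45],[0,0,-45],[0,0,-35],[0,0,-20],[0,0,0],[0,0,0]]' --rotation '[[0,0,0],[0,0,0],[0,0,0],[0,0,0],[0,0,0],[0,0,0],[0,0,0]]' --hand '[0.6,0.6,0.6,0.6,0.6,0.6,0.6]'

```text
clock: 10.82
eef_pos: [573.8, -222.0, 25.1]
eef_rot: [3.14, 0.001, 1.865]
wrist_force: [0.4, -0.8, 0.6]
finger_gap: 56.8
finger_force: 0.0
```

Emit:
move_arm --dp '[[0,-3,-5],[0,0,-4],[0,0,0],[0,0,0],[0,0,0],[0,0,0],[0,0,0],[0,0,0],[0,0,0],[0,0,0]]' --rotation '[[0,0,0],[0,0,0],[0,0,0],[0,0,0],[0,0,0],[0,0,0],[0,0,0],[0,0,0],[0,0,0],[0,0,0]]' --hand '[0.6,0.6,0.05,0.05,0.05,0.05,0.05,0.05,0.05,0.05]' --newtons 45

```text
clock: 12.08
eef_pos: [573.3, -224.8, 14.9]
eef_rot: [3.141, 0.0, 1.865]
wrist_force: [2.7, 0.3, 1.3]
finger_gap: 13.9
finger_force: 45.0
```

Emit:
move_arm --dp '[[0,0,25],[0,0,45],[0,0,50],[0,0,45],[0,0,0]]' --rotation '[[0,0,0],[0,0,0],[0,0,0],[0,0,0],[0,0,0]]' --hand '[0.05,0.05,0.05,0.05,0.05]'

```text
clock: 12.7
eef_pos: [574.0, -225.3, 183.0]
eef_rot: [3.138, 0.004, 1.865]
wrist_force: [-0.2, -0.1, -2.9]
finger_gap: 13.8
finger_force: 45.0
```

Emit:
move_arm --dp '[[-28,41,0],[-28,41,0],[-28,41,0],[-28,41,0],[-28,42,0],[17,42,0],[17,42,0],[16,42,0],[16,42,0],[16,42,0]]' --rotation '[[0,0,0.138],[0,0,0.138],[0,0,0.138],[0,0,0.138],[0,0,0.138],[0,0,0.138],[0,0,0.138],[0,0,0.138],[0,0,0.138],[0,0,0.138]]' --hand '[0.05,0.05,0.05,0.05,0.05,0.05,0.05,0.05,0.05,0.05]'

```text
clock: 13.95
eef_pos: [514.7, 192.4, 177.9]
eef_rot: [-3.141, -0.003, -3.034]
wrist_force: [0.5, 0.6, -1.3]
finger_gap: 13.4
finger_force: 45.0
```

Emit:
move_arm --dp '[[0,0,-25],[0,0,-25],[0,0,0],[0,0,0]]' --rotation '[[0,0,0],[0,0,0],[0,0,0],[0,0,0]]' --hand '[0.05,0.05,0.05,0.05]'

```text
clock: 14.45
eef_pos: [515.2, 191.1, 130.1]
eef_rot: [-3.141, -0.0, -3.039]
wrist_force: [0.4, 0.7, -2.2]
finger_gap: 13.5
finger_force: 45.0
```

```bash
python3 - <<'E'
from h import *
import pickle
a=camera('scene'); s=manip.read_state(); print(s['eef_pos'],s['eef_rot'],s['wrist_force'],s['finger_gap'])
pickle.dump((a,s),open('c3.pkl','wb'))
p=pix(a,[515,191,70]);print(p)
crop(a,'c6.png',191,180,100,75,8)
E
```

```text
[515.40238421 191.14414854 130.46872784] [ 3.14150432e+00  7.92873516e-04 -3.03856785e+00] [ 0.48860083 -1.02223298 -2.76961432] 13.406117488925757
[236.18507013 222.66242832]
```

View pics/c6.png

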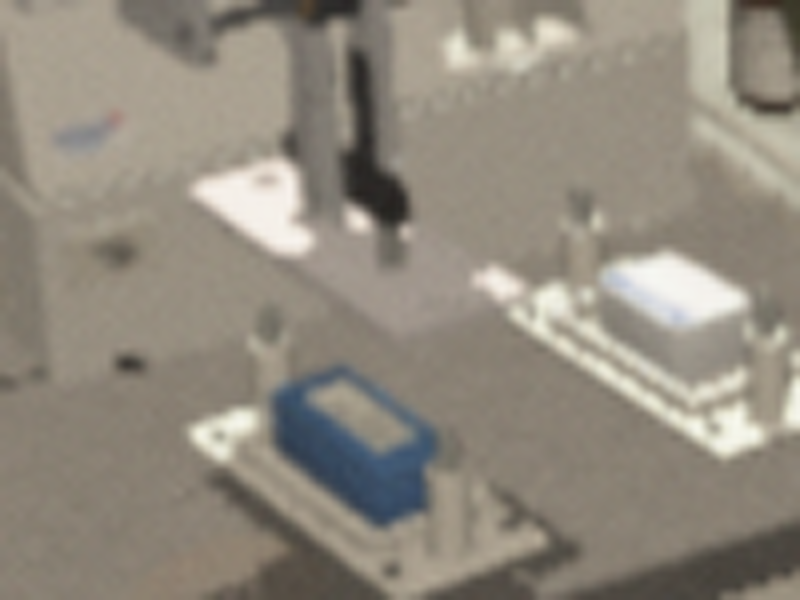

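Scene crop: the plate is held level above the nest, with its left corner at (190,187), front corner at (400,335) and one hole at (268,180). The nest's pin tips are near (268,308) and (450,437).

```bash
python3 - <<'E'
from h import *
import pickle
a,s=pickle.load(open('c3.pkl','rb'))
K=lambda X:np.round((pix(a,X)-[191,180]+.5)*8-.5)
th=s['eef_rot'][2]+np.pi;ex=np.array([np.cos(th),np.sin(th)]);ey=np.array([-ex[1],ex[0]])
c=s['eef_pos'];zb=c[2]-15.9
for d in(-4,0,4):
  o=c[:2]+d*ex; print(d,'L',K([*(o+82.5*ex+31*ey),zb+6]),'F',K([*(o-82.5*ex+31*ey),zb]),'R',K([*(o-82.5*ex-31*ey),zb]),'hole',K([*(o+68*ex),zb+6]),K([*(o-68*ex),zb+6]))
th=np.radians(6.1);ex=np.array([np.cos(th),np.sin(th)]);ey=np.array([-ex[1],ex[0]]);o=np.array([515.5,191.5])
print('nest',K([*(o+85*ex+37*ey),4]),K([*(o-85*ex+37*ey),4]),K([*(o-85*ex-37*ey),4]),'tips',K([*(o+68*ex),62]),K([*(o-68*ex),62]),'sh',K([*(o+68*ex),42]),K([*(o-68*ex),42]))
o=o+[15.6-15,170] if 0 else o-170*ey
print('nestB tips',K([*(o+68*ex),62]),K([*(o-68*ex),62]))
E
```

```text
-4 L [194. 188.] F [407. 352.] R [541. 305.] hole [276. 179.] [454. 300.]
0 L [189. 184.] F [401. 348.] R [535. 301.] hole [271. 176.] [448. 297.]
4 L [185. 181.] F [396. 344.] R [530. 297.] hole [266. 173.] [443. 293.]
nest [195. 431.] [407. 599.] [561. 539.] tips [280. 301.] [455. 427.] sh [283. 342.] [457. 470.]
nestB tips [609. 189.] [795. 302.]
```

Emit:
move_arm --dp '[[-1,3,-15],[0,0,-15],[0,0,-15],[0,0,0],[0,0,0]]' --rotation '[[0,0,0.002],[0,0,0],[0,0,0],[0,0,0],[0,0,0]]' --hand '[0.05,0.05,0.05,0.05,0.05]'

```text
clock: 15.12
eef_pos: [514.3, 194.2, 85.0]
eef_rot: [-3.142, 0.0, -3.036]
wrist_force: [0.5, -0.2, -2.8]
finger_gap: 13.5
finger_force: 45.0
```

Emit:
move_arm --dp '[[0,0,-4],[0,0,-4],[0,0,-3],[0,0,0],[0,0,0]]' --rotation '[[0,0,0],[0,0,0],[0,0,0],[0,0,0],[0,0,0]]' --hand '[0.05,0.05,0.05,0.05,0.05]'

```text
clock: 15.75
eef_pos: [515.1, 193.9, 74.1]
eef_rot: [-3.141, 0.002, -3.036]
wrist_force: [5.8, -2.3, -0.4]
finger_gap: 13.3
finger_force: 45.0
```

Emit:
move_arm --dp '[[1,-0.5,0],[0,0,0],[0,0,-1],[0,0,0]]' --rotation '[[0,0,0],[0,0,0],[0,0,0],[0,0,0]]' --hand '[0.05,0.05,0.05,0.05]'

```text
clock: 16.25
eef_pos: [515.5, 193.7, 73.1]
eef_rot: [-3.142, 0.001, -3.036]
wrist_force: [4.8, -2.2, 2.8]
finger_gap: 13.5
finger_force: 45.0
```

Emit:
move_arm --dp '[[1.5,-1,0],[0,0,0],[0,0,-1],[0,0,0]]' --rotation '[[0,0,0],[0,0,0],[0,0,0],[0,0,0]]' --hand '[0.05,0.05,0.05,0.05]'

```text
clock: 16.75
eef_pos: [516.4, 192.7, 71.5]
eef_rot: [-3.142, -0.001, -3.036]
wrist_force: [-0.1, -0.6, -1.3]
finger_gap: 13.6
finger_force: 45.0
```

```bash
python3 -c "
from h import *
s=manip.read_state();print(s['eef_pos'],s['wrist_force'],s['moment'],s['eef_rot'])"
```

```text
[516.41029187 192.68531143  71.50523496] [-0.0926618 -0.5786356 -1.311697 ] [ 0.00504461 -0.25320791  0.04295628] [-3.14151972e+00 -6.09564547e-04 -3.03637099e+00]
```

Forces are near zero, so I go on down.

Emit:
move_arm --dp '[[0,0,-2],[0,0,-2],[0,0,0],[0,0,0]]' --rotation '[[0,0,0],[0,0,0],[0,0,0],[0,0,0]]' --hand '[0.05,0.05,0.05,0.05]'

```text
clock: 17.25
eef_pos: [516.8, 192.6, 67.7]
eef_rot: [-3.142, 0.0, -3.036]
wrist_force: [3.4, -1.7, -2.3]
finger_gap: 13.7
finger_force: 45.0
```

Emit:
move_arm --dp '[[0.7,-0.5,-2],[0,0,-2],[0,0,-2],[0,0,0],[0,0,0]]' --rotation '[[0,0,0],[0,0,0],[0,0,0],[0,0,0],[0,0,0]]' --hand '[0.05,0.05,0.05,0.05,0.05]'

```text
clock: 17.88
eef_pos: [517.2, 192.2, 61.7]
eef_rot: [3.142, -0.0, -3.036]
wrist_force: [-0.1, 0.8, -1.9]
finger_gap: 13.8
finger_force: 45.0
```

Emit:
move_arm --dp '[[0,0,-2],[0,0,-1],[0,0,-1],[0,0,0],[0,0,0]]' --rotation '[[0,0,0],[0,0,0],[0,0,0],[0,0,0],[0,0,0]]' --hand '[0.05,0.05,0.05,0.05,0.05]'

```text
clock: 18.5
eef_pos: [517.3, 192.2, 58.3]
eef_rot: [-3.142, 0.0, -3.036]
wrist_force: [-3.3, -1.1, 4.9]
finger_gap: 13.2
finger_force: 45.0
```

Emit:
move_arm --dp '[[0,0,0],[0,0,0],[0,0,0],[0,0,0],[0,0,0],[0,0,15],[0,0,40],[0,0,60],[0,0,40]]' --rotation '[[0,0,0],[0,0,0],[0,0,0],[0,0,0],[0,0,0],[0,0,0],[0,0,0],[0,0,0],[0,0,0]]' --hand '[0.4,0.4,0.4,0.4,0.4,0.4,0.4,0.4,0.4]'

```text
clock: 19.62
eef_pos: [517.6, 192.3, 216.7]
eef_rot: [3.141, 0.003, -3.036]
wrist_force: [-0.4, 0.0, -0.4]
finger_gap: 37.5
finger_force: 0.0
```

Emit:
move_arm --dp '[[-15,-50,0],[-15,-50,0],[-15,-50,0],[-15,-50,0],[-15,-50,0],[0,-50,0],[0,-50,0],[0,0,0]]' --rotation '[[0,0,0],[0,0,0],[0,0,0],[0,0,0],[0,0,0],[0,0,0],[0,0,0],[0,0,0]]' --hand '[0.4,0.4,0.4,0.4,0.4,0.4,0.4,0.4]'

```text
clock: 20.62
eef_pos: [442.0, -160.2, 213.6]
eef_rot: [-3.141, 0.001, -3.04]
wrist_force: [-0.2, 0.4, -0.3]
finger_gap: 37.5
finger_force: 0.0
```

```bash
python3 - <<'E'
from h import *
a=camera('scene'); b=camera('top')
A=cv2.resize(a['image'][190:270,205:285],None,fx=5,fy=5,interpolation=2)
B=cv2.resize(b['image'][170:250,195:275],None,fx=5,fy=5,interpolation=2)
cv2.imwrite('pics/c7.png',np.hstack([A,B])[:,:,::-1])
s=manip.read_state();print(s['clock'],s['eef_pos'],s['wrist_force'])
E
```

```text
20.725 [ 442.24569949 -157.72184044  213.37809976] [-0.01342263 -0.09383528  0.0886822 ]
```

View pics/c7.png

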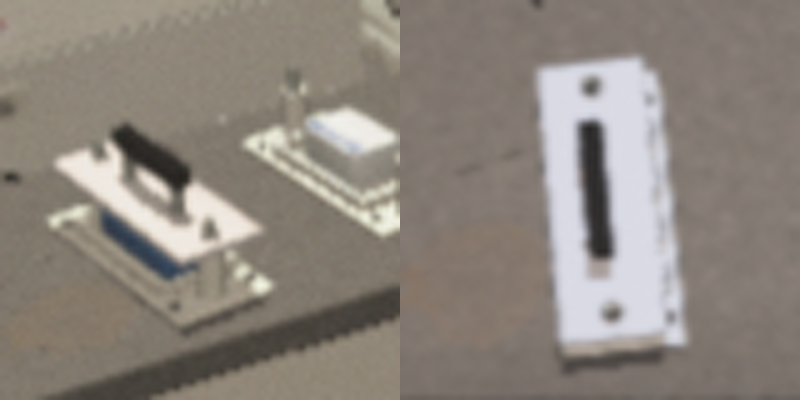

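The plate lies flat on both posts, with pins standing through at crop (98,150) and (209,230). The box is beneath it, the carton is still in place and the robot is clear.

```bash
python3 -c "
from cell import manip
print(manip.sign_off())"
```

```text
the job is handed in; nothing more can be done
None
```

The blue slide box lies flat in the free nest with the cover plate seated over both pins, the carton is still in its nest, nothing was moved near the timer or cup, and the job was handed in at about 21 s (no verdict was returned).

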